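One stroke of the puck feeder

TASK

Feed one puck into the catch tray: take the crank knob of the flywheel on the sloping front of the puck feeder and turn the wheel clockwise (as you face that slope) through exactly one revolution, so that the knob is back at the parking mark at the bottom, without running on into a second stroke. Then let go, leaving the other three pucks in the magazine and everything else on the bench where it is.

Things in the scene. Friction and masses are not known exactly. Their poses are not given: they have to be found in the camera images.
- feeder: Puck feeder: white console fixed to the bench, 285 deep (x -150 to 135), 240 wide (y -120 to 120). Origin on the bench; +x away from the operator, +y to the operator's left, z up. Its front is a plane sloping at 35 degrees, rising towards +x: outward normal (-0.574, 0, 0.819), up-slope direction (0.819, 0, 0.574) in this frame. The flywheel lies on that slope; magazine and pusher are on its +y flank.
- wheel_centre (a point): Centre of the flywheel, on its axle (which is the slope's normal), in the plane of the wheel's outer face. Steel wheel with five raised spokes, 170 mm in diameter, 14 thick; a hub nut 16 across stands 6 mm above the face. Parking mark: small dark bar on the slope just outside the rim, at the bottom (nearest the operator).
- flywheel (a joint): Wheel angle, rad: 0 with the knob at the parking mark; grows clockwise as seen facing the slope (knob goes bottom, feeder's +y, top, -y, bottom). Starts within 0.2 of 0; one stroke ends at 6.283; stops at -0.5 and 12.57. Takes 0.1 to 0.2 N m; friction holds it where left. It drives the pusher out 50 mm at half a turn and back at 6.283; further turning pushes out again.
- knob_middle (a point): Middle of the crank knob: black cylinder 24 mm in diameter, 50 long, standing square to the wheel's face, 65 mm from the axle. This point is 26 mm above the wheel's face. The knob revolves freely on its own pin, so a hand holding it need not turn as the wheel goes round.
- guard_edge (a point): Middle of the free edge of the guard: a clear acrylic sheet in an aluminium frame, 220 wide, standing square to the slope from a line 170 mm up-slope of the axle, 226 tall, so that it leans out over the wheel towards the operator. A tool pointing straight down fouls it; one pointing along the wheel's axle is clear of it.
- magazine (a point): Centre of the magazine's floor, on which the lowest puck lies, 66 mm above the bench. The magazine is a square upright well 66 high, inside 39 x 39, open below towards the tray, which is on its far (+y) side from the console.
- puck0: Lowest puck: white plastic disc 36 mm in diameter, 12 thick; origin at the centre of its underside. One forward stroke pushes it off the deck's edge into the tray.
- puck1: Second puck, the same, stacked on puck0.
- puck2: Third puck, the same.
- puck3: Top puck, the same.
- tray: Loose aluminium catch tray standing on the bench below the deck's edge, 100 x 100, 36 high, walls 3; origin at the centre of its underside.
- bottle: Bystander: amber glass bottle, 52 across, 120 high mm; origin at the centre of its underside.
- tape_roll: Bystander: orange roll of tape lying flat, 84 across, 24 high mm; origin at the centre of its underside.
- jar: Bystander: white jar, 60 across, 65 high mm; origin at the centre of its underside.
- screwdriver: Bystander: screwdriver lying down, 190 long mm; origin about mid-length.
- beaker: Bystander: steel beaker, 72 across, 85 high mm; origin at the centre of its underside.
Not all that is in view belongs to the job. What is shaped like the tray but blue, red or turquoise is not meant.

How it is judged:
By the outcome, as a careful person would: the job done as asked, in the order asked, and still so for the second after the job is handed in, with the robot touching nothing.
It also fails if it takes over 59 s, if anything falls off the work surface, if the arm or the gripper's body presses on something with over 40 N, if the wrist force passes 120 N, or if a joint passes its speed limit or range.

ROBOT

A 6-joint arm with a two-finger parallel gripper is mounted at the origin on the work surface. World frame = base frame: x ahead of the robot, y to its left, z up, the work surface at z = 0. Lengths are in mm, angles in degrees, forces in N, time in s.
With the tool pointing down it reaches from about 225 to 875 mm from the base axis. Payload 3.4 kg.
Tool frame: the origin (TCP) lies midway between the tips of the shut fingers; the grasp point (between the pads) lies 19 mm behind it; z points along the fingers, y is the line along which they close (so a half turn about z gives the same grasp; the last joint's range is limited). The gripper opens to 85 mm and grips with 20 to 120 N. Pads are 22 mm wide; open, the fingers measure 114 mm over their backs; the gripper's body (76 mm by 85 mm) begins 54 mm behind the grasp point. The pads swing forward as they close: fully open they stand 13 mm farther back than shut.
Start: joints at [-79.469, 15.808, 86.224, -0, 77.962, -6.933], TCP at [172.558, -548.531, 231.328] pointing down, gripper open.
Joint ranges: [-165.64, 165.64], [-43.16, 119.46], [12.63, 154.43], [-67.54, 247.53], [6.08, 155.33], [-154.97, 154.97]. Speed limits (degrees/s): [147.25, 147.25, 180, 180, 180, 180].

INTERFACE

Orientations are given as a 3x3 rotation matrix whose columns are the frame's x, y, z axes.
In Python, from workcell import monitor, get_image, ticket gives the robot as it stands. The module is installed in compiled form; this text tells all that it offers.
- The arm moves only by the tool drive_tool, never from a script. Its argument "plan" is a list of rows, each an object with "claw": the gripper's target within -1 to 1 (shut at 1, half-way at 0, fully open at -1); "dp": the shift along the tool's x, y, z in m, a list of three; "angular": the turn, a rotation vector about the tool's x, y, z in degrees, a list of three. In form: [{"claw": claw, "dp": [tx, ty, tz], "angular": [ax, ay, az]}, ...]. A call has 1 to 12 rows; each row is the pose to reach, as a shift and turn from the pose commanded when the call began, along the tool's axes at that moment; what a row does not reach only later rows make up. A row lasts 1/8 s, in which the tool goes at most 62.5 mm and 10.7 degrees, less where a joint would pass 70% of its speed; a pose out of reach is approached as far as the arm can. A call with a gripper value outside its range is refused whole. The fingers move at their own pace and stop on an object; the grip force is fixed at half the most. Time passes only in rows, so rows that repeat a pose let the fingers close. It gives the time, the measured TCP pose, the force, the opening and the grip force at its end, in the units of the state.
- monitor.state(): the state, without advancing time (a new reading comes with each control period).
- get_image(name): name is "side" or "top"; returns a dict with "frame" (420x560x3 uint8, red, green, blue), "fx", "fy", "cx", "cy" (pixels), "cam_to_world" (4x4, takes a point from camera to world coordinates). Camera axes: x right, y down, z forward; pixel columns grow to the right and rows downward; lengths in mm; the calibration is good to about 2 mm. A picture is of the moment at which its call begins. There is no depth.
- ticket.sign_off(): hands the job in; it is judged then, once.
The state is a dict: "time": time; "joint_positions": joint angles; "joint_vel": joint speeds; "tau": joint torques, N m; "eef_pos": TCP position; "tcp_rot": TCP orientation; "force": force on the tool from outside, world axes, zero at the start; "moment": the same for the moment, N m; "opening": finger opening in mm; "grasp_force": force on a finger pad.
Only numpy, scipy, OpenCV 4.12 (cv2) and the standard library are available. Lean on these libraries where they do the work, as an engineer would, in place of code of your own. Each camera call takes 0.05 s, during which the arm holds its last target. There are 200 camera calls.

## Working session

There is one attempt and no reset: what is moved stays moved. The work goes in short steps, Python scripts to look and compute and a tool call to move; the robot and the scene stay as the last step left them, time stands still between calls to the robot, and variables do not carry over. Pictures are saved under pics/ and viewed, at most 10 in all, crops included, and the job is handed in when it is done.

Besides the shell and the picture viewer there is one more tool, called after "Request:" as name(argument=value, ...) on one line, values as JSON. drive_tool: Moves the arm, as the interface text tells. Its arguments: {"type":"object","properties":{"plan":{"type":"array"}},"required":["plan"]}

```bash
mkdir -p pics; cat > h.py <<'E'
import numpy as np, cv2
from workcell import monitor, get_image, ticket
def snap(n,f):
    d=get_image(n); cv2.imwrite('pics/'+f,d['frame'][:,:,::-1]); 
    np.savez('pics/'+f+'.npz',**{k:np.array(v) for k,v in d.items()}); return d
def ray(d,u,v):
    T=np.array(d['cam_to_world']); r=np.array([(u-d['cx'])/d['fx'],(v-d['cy'])/d['fy'],1.])
    r=T[:3,:3]@r; return T[:3,3],r/np.linalg.norm(r)
def onz(d,u,v,z):
    o,r=ray(d,u,v); return o+r*(z-o[2])/r[2]
def tri(d1,p1,d2,p2):
    o1,r1=ray(d1,*p1);o2,r2=ray(d2,*p2)
    t=np.linalg.lstsq(np.c_[r1,-r2],o2-o1,rcond=None)[0]
    a=o1+t[0]*r1;b=o2+t[1]*r2; return (a+b)/2,np.linalg.norm(a-b)
def proj(d,P):
    T=np.linalg.inv(np.array(d['cam_to_world'])); q=T[:3,:3]@np.array(P)+T[:3,3]
    return np.array([d['fx']*q[0]/q[2]+d['cx'],d['fy']*q[1]/q[2]+d['cy']])
E
python3 - <<'E'
from h import *
a=snap('side','s1.png');b=snap('top','t1.png')
for d in(a,b): print(d['fx'],d['cx'],d['cy'],np.round(d['cam_to_world'],3).tolist())
print(monitor.state())
E
```

```text
414.41948137230577 281.0394024222674 204.5683730445506 [[-0.98, -0.119, 0.157, 395.32], [-0.197, 0.586, -0.786, 783.867], [0.001, -0.801, -0.598, 839.943], [0.0, 0.0, 0.0, 1.0]]
496.6852569173577 281.56723362116895 213.0663154068986 [[0.021, -0.997, 0.071, 463.811], [-1.0, -0.019, 0.017, -15.067], [-0.016, -0.072, -0.997, 1409.389], [0.0, 0.0, 0.0, 1.0]]
{'time': 0.1, 'joint_positions': array([-7.94695152e+01,  1.58441738e+01,  8.62896292e+01,  1.01443302e-03,
        7.79612470e+01, -6.93194477e+00]), 'joint_vel': array([-0.01634083, -0.02808933, -0.20746383,  0.02323383,  0.01026836,
        0.07405639]), 'tau': array([ 1.98013753e-03, -4.17698193e+01, -2.46404296e+01, -1.67248108e-04,
        5.77434505e-03, -6.12142571e-06]), 'eef_pos': array([ 172.46714657, -548.02391245,  230.51289613]), 'tcp_rot': array([[ 9.53915071e-01,  3.00076584e-01, -2.86160643e-04],
       [ 3.00076642e-01, -9.53913696e-01,  1.63415999e-03],
       [ 2.17400589e-04, -1.64471996e-03, -9.99998624e-01]]), 'force': array([ 0.50367483, -0.57425016,  0.87994041]), 'moment': array([0.01944213, 0.0367249 , 0.02639384]), 'grasp_force': 0.0, 'opening': 85.52583809277452}
```

View pics/s1.png

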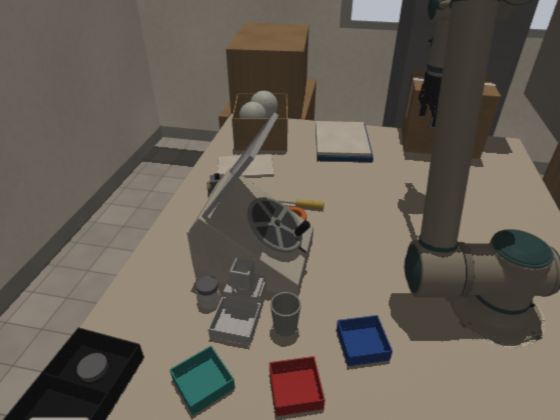

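View pics/t1.png

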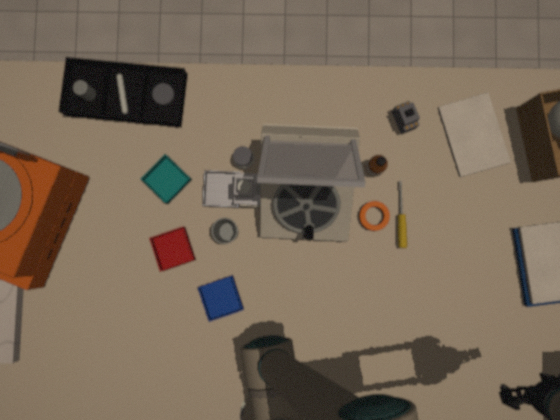

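The side view shows the feeder with its wheel near (277,222) and knob near (303,228). The top view shows the wheel near (306,206) and knob near (308,232). I'll enlarge both.

```bash
python3 - <<'E'
import cv2,numpy as np
a=cv2.imread('pics/s1.png')[190:300,190:330];b=cv2.imread('pics/t1.png')[120:250,195:375]
a=cv2.resize(a,None,fx=4,fy=4,interpolation=2);b=cv2.resize(b,None,fx=4,fy=4,interpolation=2)
cv2.imwrite('pics/c1.png',cv2.convertScaleAbs(a,alpha=1.5));cv2.imwrite('pics/c2.png',cv2.convertScaleAbs(b,alpha=1.5))
E
```

```text
(no output)
```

View pics/c1.png

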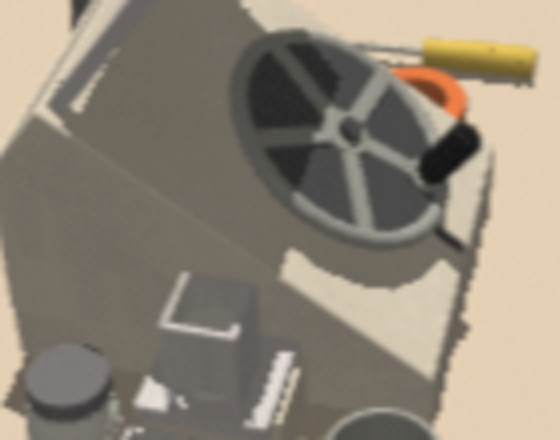

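View pics/c2.png

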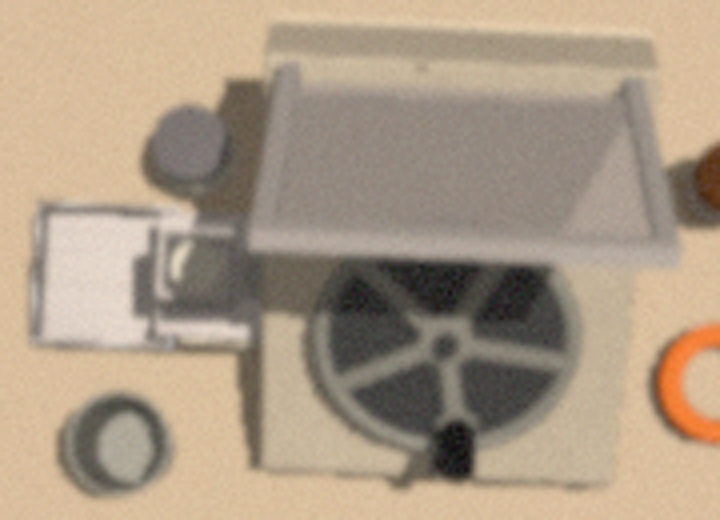

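The crops show the hub at side (277,222.6) and top (306,206.4). The knob sits slightly to the −y side of bottom. The console edges and guard edge will give the yaw.

```bash
cat >> h.py <<'E'
def cs(u,v): return ((u+.5)/4-.5+190,(v+.5)/4-.5+190)
def ct(u,v): return ((u+.5)/4-.5+195,(v+.5)/4-.5+120)
E
python3 - <<'E'
from h import *
s=np.load('pics/s1.png.npz');t=np.load('pics/t1.png.npz')
s={k:s[k] for k in s};t={k:t[k] for k in t}
def yaw(a,b,z):
    A=onz(t,*ct(*a),z);B=onz(t,*ct(*b),z);v=A-B; print('edge',A,B,np.linalg.norm(v),np.degrees(np.arctan2(-v[0],v[1])))
yaw((258,465),(615,485),40); yaw((248,247),(678,262),330); yaw((270,22),(655,38),215);
H,e=tri(s,cs(350,132),t,ct(445,347));print('hub',H,e)
K0,e=tri(s,cs(432,172),t,ct(455,435));print('knob base?',K0,e)
K1,e=tri(s,cs(467,136),t,ct(454,466));print('knob top?',K1,e, np.linalg.norm(K1-K0),(K1-K0)/np.linalg.norm(K1-K0))
M,e=tri(s,cs(452,240),t,ct(400,482));print('mark',M,e,M-H)
# jar, magazine top etc.
E
```

```text
edge [497.49892824  69.51261419  40.        ] [ 488.73352232 -176.19042397   40.        ] 245.85934048779757 -2.0431488096259884
edge [609.53801304  59.92843362 330.        ] [ 605.6263975 -175.0233072  330.       ] 234.98430000238983 -0.9538059052682172
edge [763.72973864  57.8203858  215.        ] [ 757.72932827 -176.90434846  215.        ] 234.80141778608981 -1.4643677396168167
hub [573.25010047 -54.72891827 139.9906731 ] 0.5059847364401029
knob base? [518.38265117 -63.29983867 107.05983862] 0.5728347814988095
knob top? [496.35672175 -61.72317892 143.52265261] 0.9673028094152801 42.62820928054509 [-0.51669844  0.0369863   0.85536818]
mark [492.71901546 -27.50871634  81.33061128] 11.377934751272178 [-80.53108501  27.22020194 -58.66006182]
```

```bash
cat >> h.py <<'E'
from scipy.spatial.transform import Rotation as R
yw=np.radians(-1.6); yf=np.array([-np.sin(yw),np.cos(yw),0]); xf=np.array([np.cos(yw),np.sin(yw),0]); zf=np.array([0,0,1.])
S,Cc=np.sin(np.radians(35)),np.cos(np.radians(35))
n=-S*xf+Cc*zf; up=Cc*xf+S*zf; RT=np.c_[up,-yf,-n]
C=np.array([573.25,-54.73,139.99])-6*n
def P(a,h): return C+65*(-np.cos(a)*up+np.sin(a)*yf)+h*n
def rel(p,Rt=RT,p0=None,R0=None):
    s=monitor.state(); R0=s['tcp_rot'] if R0 is None else R0; p0=s['eef_pos'] if p0 is None else p0
    return np.round(R0.T@(p-p0)/1000,4), np.round(R.from_matrix(R0.T@Rt).as_rotvec(degrees=True),2)
E
python3 - <<'E'
from h import *
print(C,P(-.15,26),P(-.15,110),rel(P(-.15,110)))
E
```

```text
[576.69011685 -54.82609116 135.07508773] [508.88525364 -62.64939707 119.50921445] [460.72361781 -61.30412077 188.31798617] (array([ 0.421 , -0.3777,  0.0429]), array([-5.91, 34.68, 18.43]))
```

Request:
drive_tool(plan=[{"claw": -1,"dp": [0.04,-0.036,-0.02],"angular": [-0.5,3,1.5]},{"claw": -1,"dp": [0.08,-0.072,-0.03],"angular": [-1,6.5,3.5]},{"claw": -1,"dp": [0.12,-0.108,-0.03],"angular": [-1.6,10,5]},{"claw": -1,"dp": [0.16,-0.144,-0.03],"angular": [-2.2,13,7]},{"claw": -1,"dp": [0.2,-0.18,-0.03],"angular": [-2.8,16.5,9]},{"claw": -1,"dp": [0.24,-0.216,-0.02],"angular": [-3.4,20,10.5]},{"claw": -1,"dp": [0.28,-0.25,-0.01],"angular": [-4,23,12]},{"claw": -1,"dp": [0.32,-0.287,0.0],"angular": [-4.5,26.5,14]},{"claw": -1,"dp": [0.36,-0.323,0.015],"angular": [-5,30,16]},{"claw": -1,"dp": [0.4,-0.358,0.03],"angular": [-5.6,33,17.5]},{"claw": -1,"dp": [0.421,-0.378,0.043],"angular": [-5.9,34.7,18.4]},{"claw": -1,"dp": [0.421,-0.378,0.043],"angular": [-5.9,34.7,18.4]}])

```text
time: 1.6
eef_pos: [459.1, -58.4, 186.2]
tcp_rot: [[0.821, -0.022, 0.571], [-0.018, -1.0, -0.012], [0.571, -0.0, -0.821]]
force: [0.6, 0.9, 0.1]
opening: 85.6
grasp_force: 0.0
```

```bash
python3 - <<'E'
from h import *
a=snap('side','s2.png');b=snap('top','t2.png')
A=a['frame'][170:290,230:350,::-1];B=b['frame'][180:300,245:365,::-1]
im=cv2.resize(np.hstack([A,B]),None,fx=3.3,fy=3.3,interpolation=2)
cv2.imwrite('pics/c3.png',cv2.convertScaleAbs(im,alpha=1.5))
for d in(a,b): print([np.round(proj(d,p),1).tolist() for p in (C,P(-.15,0),P(-.15,50),C-90*up-14*n)])
print(rel(P(-.15,110)),rel(P(-.15,10)))
E
```

```text
[[276.0, 223.9], [295.7, 234.9], [306.6, 224.8], [299.4, 245.1]]
[[305.9, 205.1], [308.2, 226.4], [308.3, 236.8], [304.0, 231.5]]
(array([-0.0002, -0.0004,  0.    ]), array([ 0.05, -0.04,  0.16])) (array([-0.0003, -0.0004,  0.1   ]), array([ 0.05, -0.04,  0.16]))
```

View pics/c3.png

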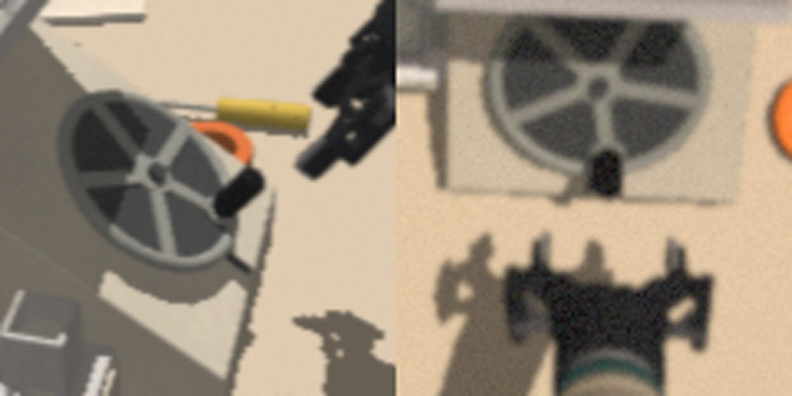

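The open fingers straddle the knob's line. The knob and mark match the projections within about 1 px (mark seen at side (302,249)). Next I descend and grip.

Request:
drive_tool(plan=[{"claw": -1,"dp": [0,0,0.02],"angular": [0,0,0]},{"claw": -1,"dp": [0,0,0.04],"angular": [0,0,0]},{"claw": -1,"dp": [0,0,0.06],"angular": [0,0,0]},{"claw": -1,"dp": [0,0,0.08],"angular": [0,0,0]},{"claw": -1,"dp": [0,0,0.09],"angular": [0,0,0]},{"claw": -1,"dp": [0,0,0.098],"angular": [0,0,0]},{"claw": -1,"dp": [0,0,0.098],"angular": [0,0,0]},{"claw": 0.3,"dp": [0,0,0.098],"angular": [0,0,0]},{"claw": 1,"dp": [0,0,0.098],"angular": [0,0,0]},{"claw": 1,"dp": [0,0,0.098],"angular": [0,0,0]},{"claw": 1,"dp": [0,0,0.098],"angular": [0,0,0]},{"claw": 1,"dp": [0,0,0.098],"angular": [0,0,0]}])

```text
time: 3.2
eef_pos: [516.9, -63.1, 108.5]
tcp_rot: [[0.818, -0.027, 0.575], [-0.021, -1.0, -0.017], [0.575, 0.002, -0.818]]
force: [-4.2, 0.5, 5.5]
opening: 22.8
grasp_force: 58.4
```

```bash
cat >> h.py <<'E'
def ang():
    s=monitor.state(); v=s['eef_pos']-C; a,b,c=v@up,v@yf,v@n
    print('ang deg',np.degrees(np.arctan2(b,-a)),'r',np.hypot(a,b),'h',c,'F up,yf,n',[round(float(s['force']@q),1) for q in(up,yf,n)],s['opening'],s['grasp_force'])
def circ(a0,angs):
    a=np.radians(angs);a0=np.radians(a0)
    for t,x,y in zip(angs,65*(np.cos(a0)-np.cos(a)),-65*(np.sin(a)-np.sin(a0))): print(t,round(x/1000,4),round(y/1000,4))
E
python3 - <<'E'
from h import *
ang(); circ(-8.5,[-5,0]+list(range(8,88,8)));circ(80,range(88,177,8))
E
```

```text
ang deg -8.83241276193026 r 64.81273718893587 h 12.369291548080678 F up,yf,n [-0.3, 0.4, 6.9] 22.791176569674473 58.37969921529293
-5 -0.0005 -0.0039
0 -0.0007 -0.0096
8 -0.0001 -0.0187
16 0.0018 -0.0275
24 0.0049 -0.036
32 0.0092 -0.0441
40 0.0145 -0.0514
48 0.0208 -0.0579
56 0.0279 -0.0635
64 0.0358 -0.068
72 0.0442 -0.0714
80 0.053 -0.0736
88 0.009 -0.0009
96 0.0181 -0.0006
104 0.027 0.0009
112 0.0356 0.0037
120 0.0438 0.0077
128 0.0513 0.0128
136 0.058 0.0189
144 0.0639 0.0258
152 0.0687 0.0335
160 0.0724 0.0418
168 0.0749 0.0505
176 0.0761 0.0595
```

Request:
drive_tool(plan=[{"claw": 1,"dp": [-0.0005,-0.004,0],"angular": [0,0,0]},{"claw": 1,"dp": [-0.0007,-0.0096,0],"angular": [0,0,0]},{"claw": 1,"dp": [-0.0001,-0.0187,0],"angular": [0,0,0]},{"claw": 1,"dp": [0.0018,-0.0275,0],"angular": [0,0,0]},{"claw": 1,"dp": [0.005,-0.036,0],"angular": [0,0,0]},{"claw": 1,"dp": [0.0092,-0.044,0],"angular": [0,0,0]},{"claw": 1,"dp": [0.0145,-0.0514,0],"angular": [0,0,0]},{"claw": 1,"dp": [0.0208,-0.0579,0],"angular": [0,0,0]},{"claw": 1,"dp": [0.028,-0.0635,0],"angular": [0,0,0]},{"claw": 1,"dp": [0.0358,-0.068,0],"angular": [0,0,0]},{"claw": 1,"dp": [0.0442,-0.0714,0],"angular": [0,0,0]},{"claw": 1,"dp": [0.053,-0.0736,0],"angular": [0,0,0]}])

```text
time: 4.7
eef_pos: [559.5, 10.9, 137.0]
tcp_rot: [[0.822, -0.025, 0.569], [-0.021, -1.0, -0.014], [0.569, -0.0, -0.822]]
force: [-8.2, 4.6, 6.0]
opening: 22.5
grasp_force: 58.8
```

```bash
python3 -c "
from h import *
ang()"
```

```text
ang deg 77.500494193482 r 66.8108916209517 h 12.488185439243852 F up,yf,n [-3.3, 4.4, 9.7] 22.541760291023994 58.80117617547512
```

Request:
drive_tool(plan=[{"claw": 1,"dp": [0.009,-0.0009,0],"angular": [0,0,0]},{"claw": 1,"dp": [0.0181,-0.0006,0],"angular": [0,0,0]},{"claw": 1,"dp": [0.027,0.0009,0],"angular": [0,0,0]},{"claw": 1,"dp": [0.0356,0.0037,0],"angular": [0,0,0]},{"claw": 1,"dp": [0.0438,0.0077,0],"angular": [0,0,0]},{"claw": 1,"dp": [0.0513,0.0128,0],"angular": [0,0,0]},{"claw": 1,"dp": [0.058,0.0189,0],"angular": [0,0,0]},{"claw": 1,"dp": [0.0639,0.0258,0],"angular": [0,0,0]},{"claw": 1,"dp": [0.0687,0.0335,0],"angular": [0,0,0]},{"claw": 1,"dp": [0.0724,0.0418,0],"angular": [0,0,0]},{"claw": 1,"dp": [0.0749,0.0505,0],"angular": [0,0,0]},{"claw": 1,"dp": [0.0761,0.0595,0],"angular": [0,0,0]}])

```text
time: 6.2
eef_pos: [622.8, -52.2, 182.4]
tcp_rot: [[0.819, -0.027, 0.574], [-0.021, -1.0, -0.017], [0.574, 0.001, -0.819]]
force: [-4.0, 2.7, 5.0]
opening: 22.6
grasp_force: 58.9
```

```bash
python3 -c "
from h import *
ang();circ(176,range(184,273,8));circ(272,[280,288,296,304,312,320,328,336,344,352,357,360])
snap('side','s3.png')"
```

```text
ang deg 176.5349941349365 r 64.95872127079929 h 12.41949570473057 F up,yf,n [-0.5, 2.6, 6.5] 22.637748956453294 58.90049681067467
184 0.0 0.0091
192 -0.0013 0.018
200 -0.0038 0.0268
208 -0.0075 0.035
216 -0.0123 0.0427
224 -0.0181 0.0497
232 -0.0248 0.0558
240 -0.0323 0.0608
248 -0.0405 0.0648
256 -0.0491 0.0676
264 -0.058 0.0692
272 -0.0671 0.0695
280 -0.009 -0.0009
288 -0.0178 -0.0031
296 -0.0262 -0.0065
304 -0.0341 -0.0111
312 -0.0412 -0.0167
320 -0.0475 -0.0232
328 -0.0529 -0.0305
336 -0.0571 -0.0385
344 -0.0602 -0.047
352 -0.0621 -0.0559
357 -0.0626 -0.0616
360 -0.0627 -0.065
```

View pics/s3.png

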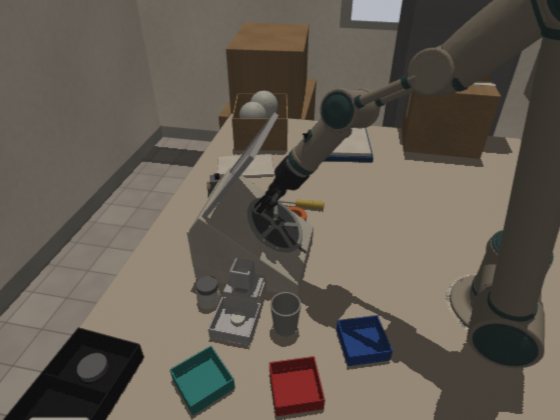

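At half a turn the puck is in the tray at (238,319), the knob is held, and the arm is clear of the guard. I'll complete the turn.

Request:
drive_tool(plan=[{"claw": 1,"dp": [0,0.0091,0],"angular": [0,0,0]},{"claw": 1,"dp": [-0.0013,0.018,0],"angular": [0,0,0]},{"claw": 1,"dp": [-0.0038,0.0268,0],"angular": [0,0,0]},{"claw": 1,"dp": [-0.0075,0.035,0],"angular": [0,0,0]},{"claw": 1,"dp": [-0.0123,0.0427,0],"angular": [0,0,0]},{"claw": 1,"dp": [-0.0181,0.0497,0],"angular": [0,0,0]},{"claw": 1,"dp": [-0.0248,0.0558,0],"angular": [0,0,0]},{"claw": 1,"dp": [-0.0323,0.0608,0],"angular": [0,0,0]},{"claw": 1,"dp": [-0.0405,0.0648,0],"angular": [0,0,0]},{"claw": 1,"dp": [-0.0491,0.0676,0],"angular": [0,0,0]},{"claw": 1,"dp": [-0.058,0.0692,0],"angular": [0,0,0]},{"claw": 1,"dp": [-0.0671,0.0695,0],"angular": [0,0,0]}])

```text
time: 7.75
eef_pos: [565.1, -117.7, 143.3]
tcp_rot: [[0.82, -0.025, 0.573], [-0.022, -1.0, -0.012], [0.573, -0.003, -0.82]]
force: [0.5, 9.1, 6.1]
opening: 22.5
grasp_force: 59.2
```

Request:
drive_tool(plan=[{"claw": 1,"dp": [-0.009,-0.0009,0],"angular": [0,0,0]},{"claw": 1,"dp": [-0.0178,-0.0031,0],"angular": [0,0,0]},{"claw": 1,"dp": [-0.0262,-0.0065,0],"angular": [0,0,0]},{"claw": 1,"dp": [-0.0341,-0.0111,0],"angular": [0,0,0]},{"claw": 1,"dp": [-0.0412,-0.0167,0],"angular": [0,0,0]},{"claw": 1,"dp": [-0.0475,-0.0232,0],"angular": [0,0,0]},{"claw": 1,"dp": [-0.0529,-0.0305,0],"angular": [0,0,0]},{"claw": 1,"dp": [-0.0571,-0.0385,0],"angular": [0,0,0]},{"claw": 1,"dp": [-0.0602,-0.047,0],"angular": [0,0,0]},{"claw": 1,"dp": [-0.0621,-0.0559,0],"angular": [0,0,0]},{"claw": 1,"dp": [-0.0626,-0.0616,0],"angular": [0,0,0]},{"claw": 1,"dp": [-0.0627,-0.065,0],"angular": [0,0,0]}])

```text
time: 9.25
eef_pos: [516.3, -54.3, 107.9]
tcp_rot: [[0.818, -0.028, 0.574], [-0.021, -1.0, -0.019], [0.575, 0.003, -0.818]]
force: [-6.3, -1.3, 7.3]
opening: 23.0
grasp_force: 59.8
```

```bash
python3 -c "
from h import *
ang()
d=snap('side','s4.png');e=snap('top','t4.png')
A=d['frame'][195:345,190:330,::-1];B=e['frame'][140:290,220:360,::-1]
cv2.imwrite('pics/c4.png',cv2.convertScaleAbs(cv2.resize(np.hstack([A,B]),None,fx=2.8,fy=2.8,interpolation=2),alpha=1.5))
print(proj(d,P(0,0)),proj(d,C-95*up-14*n))
ang()"
```

```text
ang deg -1.0320431706468822 r 65.07404231731147 h 12.354989639870382 F up,yf,n [-0.9, -1.4, 9.6] 22.976526014035006 59.7559205442667
[295.18266865 237.34806934] [300.87367828 246.13635981]
ang deg -0.664914116159417 r 65.06749929449202 h 12.36670768943926 F up,yf,n [-0.7, -0.2, 9.4] 22.507964335500365 59.75062653422356
```

View pics/c4.png

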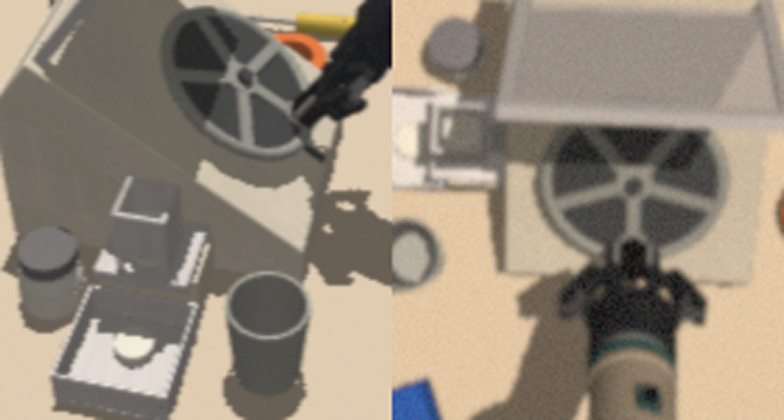

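The tray holds one puck at (132,345) in the crop. The knob's spoke points at the parking mark, and the arm reads −0.7° from bottom. Now I release and back off along the axle.

Request:
drive_tool(plan=[{"claw": 1,"dp": [0,0,0],"angular": [0,0,0]},{"claw": 0,"dp": [0,0,0],"angular": [0,0,0]},{"claw": -1,"dp": [0,0,0],"angular": [0,0,0]},{"claw": -1,"dp": [0,0,0],"angular": [0,0,0]},{"claw": -1,"dp": [0,0,0],"angular": [0,0,0]},{"claw": -1,"dp": [0,0,0],"angular": [0,0,0]},{"claw": -1,"dp": [0,0,-0.02],"angular": [0,0,0]},{"claw": -1,"dp": [0,0,-0.05],"angular": [0,0,0]},{"claw": -1,"dp": [0,0,-0.08],"angular": [0,0,0]},{"claw": -1,"dp": [0,0,-0.11],"angular": [0,0,0]},{"claw": -1,"dp": [0,0,-0.13],"angular": [0,0,0]},{"claw": -1,"dp": [0,0,-0.13],"angular": [0,0,0]}])

```text
time: 10.85
eef_pos: [442.2, -51.8, 215.5]
tcp_rot: [[0.817, -0.028, 0.576], [-0.021, -1.0, -0.019], [0.577, 0.003, -0.817]]
force: [0.0, 0.4, 0.2]
opening: 85.3
grasp_force: 0.0
```

```bash
python3 -c "
from h import *
d=snap('side','s5.png');e=snap('top','t5.png')
A=d['frame'][195:345,190:330,::-1];B=e['frame'][140:290,220:360,::-1]
cv2.imwrite('pics/c5.png',cv2.convertScaleAbs(cv2.resize(np.hstack([A,B]),None,fx=2.8,fy=2.8,interpolation=2),alpha=1.5))
for x,o in((d,(190,195)),(e,(80,140))):
  for p in(P(0,0),P(0,50),C-95*up-14*n): print((proj(x,p)-o)*2.8)
"
```

```text
[294.51147221 118.57459416]
[325.33113117  90.31290037]
[310.44629917 143.18180746]
[628.57316535 241.95204587]
[628.49666057 271.31715096]
[626.90272392 260.44009947]
```

View pics/c5.png

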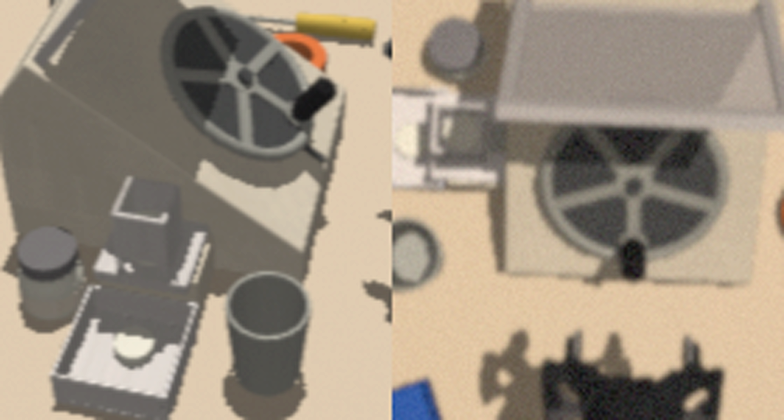

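The knob is free at the bottom (crop (312,98), predicted (310,104)), with its spoke at the parking mark. One puck is in the tray, and the things in this crop are where they were.

```bash
python3 -c "
from workcell import ticket
print(ticket.sign_off())"
```

```text
the job is handed in; nothing more can be done
None
```

I turned the flywheel clockwise through one revolution to the parking mark (within about 2° by arm and camera readings) and let go; one puck is in the tray, and the job is handed in at about 11 s.

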